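Sort the mixed-up watches back into their job trays

ROBOT

A 6-joint arm with a two-finger parallel gripper is mounted at the origin on the work surface. World frame = base frame: x ahead of the robot, y to its left, z up, the work surface at z = 0. Lengths are in mm, angles in rad, forces in N, time in s.
With the tool pointing down it reaches from about 300 to 775 mm from the base axis. Payload 14.6 kg.
Tool frame: the origin (TCP) lies on the mounting face of the last link; the fingertips stand 199 mm ahead of it and the grasp point (between the pads) lies 180 mm ahead of it; z points along the fingers, y is the line along which they close (so a half turn about z gives the same grasp; the last joint's range is limited). The gripper opens to 94 mm and grips with 3 to 60 N. Pads are 16 mm wide; open, the fingers measure 119 mm over their backs; the gripper's body (75 mm by 177 mm) begins 78 mm behind the grasp point.
Start: joints at [-1.345, 0.3, 1.521, -0, 1.321, -0.067], TCP at [158.742, -526.585, 404.646] pointing down, gripper open.
Joint ranges: [-3.03, 3.03], [-0.79, 2.21], [0.23, 2.52], [-1.04, 4.18], [0, 3.07], [-2.55, 2.55]. Speed limits (rad/s): [2.22, 2.22, 2.57, 3.14, 3.14, 3.14].

INTERFACE

Orientations are given as a 3x3 rotation matrix whose columns are the frame's x, y, z axes.
In Python, from bench import env gives the robot as it stands.
- The arm moves only by the shell command python3 -m jog [OPENING] [FORCE], which reads ROWS from standard input. ROWS is a JSON list of rows, 1 to 12 of them, each an object with the fields pos (a list: dx, dy, dz in mm), turn_vec (a list: a rotation vector rx, ry, rz in rad); a field left out counts as zero; each row is the pose to reach, as a shift and turn from the pose commanded when the command began, along the tool's axes at that moment; what a row does not reach only later rows make up. A row lasts 1/10 s, in which the tool goes at most 50 mm and 0.15 rad, less where a joint would pass 70% of its speed; a pose out of reach is approached as far as the arm can. OPENING is the finger opening in mm, set as the command begins (- or left out keeps the last). The fingers move at their own pace and stop on an object; FORCE is the grip in N (left out, the last holds). Time passes only in rows, so rows that do not move let the fingers close. It prints the time, the measured TCP pose, the force, the opening and the grip force at its end. Input that does not fit is refused with a message, and nothing moves.
- env.get_obs(): the state, without advancing time (a new reading comes with each control period).
- env.snapshot(name): name is "scene" or "top" or "wrist"; returns (picture, depth): 420x560x3 uint8, blue, green, red; 420x560 float32, mm along the optical axis (not along the pixel's ray), 0 where there is no reading.
- env.get_calibration(name): a dict with "fx", "fy", "cx", "cy" (pixels), "R" (3x3) and "t" (3): a world point X has camera coordinates R X + t. Camera axes: x right, y down, z forward; pixel columns grow to the right and rows downward; lengths in mm; the calibration is good to about 2 mm. A picture is of the moment at which its call begins: read the wrist's pose just before it. get_calibration takes no time and is no camera call; for the wrist camera it gives the pose at the moment of the call.
- env.hand_in(): hands the job in; it is judged then, once.
The state is a dict: "t": time; "joints": joint angles; "dq": joint speeds; "joint_torque": joint torques, N m; "tool_pos": TCP position; "orientation": TCP orientation; "contact_force": force on the tool from outside, world axes, zero at the start; "torque": the same for the moment, N m; "width": finger opening in mm; "grip_force": force on a finger pad.
Only numpy, scipy, OpenCV 4.12 (cv2) and the standard library are available. Lean on these libraries where they do the work, as an engineer would, in place of code of your own. Each camera call takes 0.05 s, during which the arm holds its last target. There are 200 camera calls.

TASK

The watches on the bench got mixed up: three lie in one another's job trays, and the little travel clock is stuck upright in the gap of the wooden rest while its own tray stands empty. Put each one back in the middle of the large compartment of its own tray: each watch where the case back of its own shape lies (round, square or oblong), dial up, and the clock, standing upright, where the winding key lies; a watch can wait in the free tray meanwhile. Never turn a watch or the clock over, and leave the eye loupe and the parts jar where they are.

Things in the scene. Friction and masses are not known exactly. Their poses are not given: they have to be found in the camera images.
- pocket_watch: round steel pocket watch with white dial, 50 mm across, 14 mm thick, 90 g (varies); a stem and bow stick out 8 mm beyond the case on its +y side (33 mm from the centre), so take it by the case along its x axis. Starts dial up in a wrong tray's watch compartment, any yaw. Origin: centre of its underside; z up. 
- square_watch: square steel wristwatch head with white dial and no strap, case 38 x 38 mm, 13 mm thick, 60 g (varies); strap lugs stick out 3.5 mm on its +y and -y sides, so take it along its x axis (38 mm). Starts dial up in a wrong tray's watch compartment, any yaw. Origin: centre of its underside; z up. 
- oblong_watch: oblong steel wristwatch head with white dial and no strap, case 24 mm (x) by 50 mm (y), 13 mm thick, 60 g (varies); strap lugs stick out 3.5 mm on its +y and -y sides, so take it along its x axis (24 mm). Starts dial up in a wrong tray's watch compartment, any yaw. Origin: centre of its underside; z up. 
- travel_clock: aluminium travel clock, 24 (x) x 46 (y) x 56 mm tall, about 130 g, dial on -x face. Origin: centre of underside; z up. Starts upright in the 27 mm gap of a fixed brown wooden rest (75 x 64 mm, centred on the clock): underside 6 mm above the bench; cheeks 22 mm thick, 60 mm long, against its x faces, reach 40 mm above the bench, so its top 22 mm stand clear; lift straight up
- tray_pocket: fixed dark wooden job tray, 146 x 86 mm, all four alike, may be turned. Watch compartment 78 x 78 mm inside, walls 4 mm; beyond it (tray +x, centre at x = 71 mm) a 56 x 78 mm one with the round steel case back of the pocket watch (50 mm), which stays. Origin: on the bench below the watch compartment's centre; z up; blue-lined floor at 5 mm, rim top at 8 mm
- tray_square: fixed dark wooden job tray, 146 x 86 mm, all four alike, may be turned. Watch compartment 78 x 78 mm inside, walls 4 mm; beyond it (tray +x, centre at x = 71 mm) a 56 x 78 mm one with the square steel case back of the square watch (38 x 38 mm), which stays. Origin: on the bench below the watch compartment's centre; z up; blue-lined floor at 5 mm, rim top at 8 mm
- tray_oblong: fixed dark wooden job tray, 146 x 86 mm, all four alike, may be turned. Watch compartment 78 x 78 mm inside, walls 4 mm; beyond it (tray +x, centre at x = 71 mm) a 56 x 78 mm one with the oblong steel case back of the oblong watch (24 x 50 mm), which stays. Origin: on the bench below the watch compartment's centre; z up; blue-lined floor at 5 mm, rim top at 8 mm
- tray_clock: fixed dark wooden job tray, 146 x 86 mm, all four alike, may be turned. Watch compartment 78 x 78 mm inside, walls 4 mm; beyond it (tray +x, centre at x = 71 mm) a 56 x 78 mm one with the steel winding key of the clock (two round wings, 41 mm long, 6 mm high), which stays. Origin: on the bench below the watch compartment's centre; z up; blue-lined floor at 5 mm, rim top at 8 mm. Starts empty
- loupe: black eye loupe, bystander, 36 mm across and 34 mm tall, loose. Origin: centre of its underside
- parts_jar: small glass jar with metal cap, bystander, 44 mm across and 45 mm tall, loose. Origin: centre of its underside
Things that resemble listed ones, but are neither listed nor needed, are in the scene too. What is shaped like the tray_pocket but purple is not meant. Leave any red look-alike of the tray_square alone.

How it is judged:
By the outcome, as a careful person would: the job done as asked, in the order asked, and still so for the second after the job is handed in, with the robot touching nothing.
It also fails if it takes over 128 s, if anything falls off the work surface, if the arm or the gripper's body presses on something with over 40 N, if the wrist force passes 120 N, or if a joint passes its speed limit or range.

## Working session

There is one attempt and no reset: what is moved stays moved. The work goes in short steps, Python scripts to look and compute and a shell command to move; the robot and the scene stay as the last step left them, time stands still between calls to the robot, and variables do not carry over. Pictures are saved under pics/ and viewed, at most 14 in all, crops included, and the job is handed in when it is done.

```bash
ls; mkdir -p pics
python3 - <<'E'
from bench import env
import cv2,numpy as np
for n in("top","scene"):
    p,d=env.snapshot(n); cv2.imwrite(f"pics/{n}0.png",p); np.save(f"pics/{n}0.npy",d)
    c=env.get_calibration(n); print(n,c)
o=env.get_obs(); print(o)
E
```

```text
pics
top {'fx': 403.25909236192217, 'fy': 403.25909236192217, 'cx': 278.89505453764434, 'cy': 211.50700408964067, 'R': array([[-0.01544558, -0.99986327, -0.00590493],
       [-0.99088941,  0.01609662, -0.13371264],
       [ 0.13378941,  0.00378587, -0.99100255]]), 't': array([ 84.33290572, 430.08089729, 994.53687742])}
scene {'fx': 393.5602939034854, 'fy': 393.5602939034854, 'cx': 276.5730030417177, 'cy': 208.06106633709877, 'R': array([[ 0.18903716,  0.98172784,  0.02180367],
       [ 0.61873816, -0.10184099, -0.77896823],
       [-0.76251429,  0.16074471, -0.62668421]]), 't': array([-168.13123343, -226.23480656, 1290.34081179])}
{'t': 0.1, 'joints': array([-1.34459129e+00,  3.00373631e-01,  1.52152542e+00, -2.72558407e-05,
        1.32070840e+00, -6.65906221e-02]), 'dq': array([-4.27045253e-04, -5.42868087e-04, -1.90948247e-03, -6.24631742e-06,
        2.01424124e-04, -1.36223442e-03]), 'joint_torque': array([ 9.91699417e-04, -5.32642615e+01, -3.53283834e+01,  7.09692668e-02,
        2.34675634e-02, -5.52034885e-05]), 'tool_pos': array([ 158.73809356, -526.55432362,  404.16324146]), 'orientation': array([[ 9.57438763e-01,  2.88636365e-01, -2.53333388e-04],
       [ 2.88636474e-01, -9.57438259e-01,  9.83016019e-04],
       [ 4.11830929e-05, -1.01429890e-03, -9.99999485e-01]]), 'contact_force': array([ 0.24540646, -0.16153282,  0.47528047]), 'torque': array([-0.00396811,  0.0185013 ,  0.01506958]), 'grip_force': 0.0, 'width': 93.955317506535}
```

View pics/top0.png

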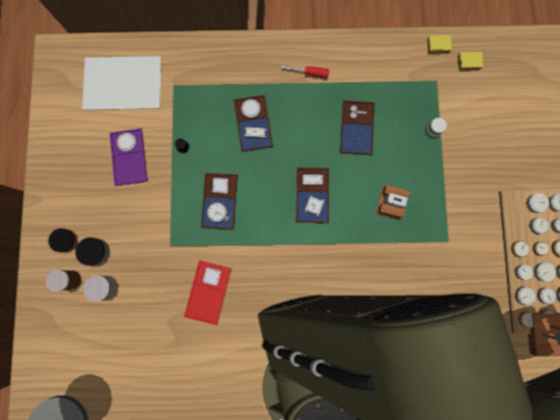

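View pics/scene0.png

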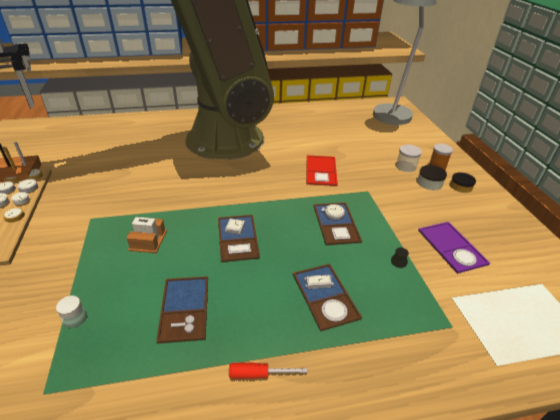

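The top view shows the four mat trays:

| Tray | Back or key at | Compartment holds |
|---|---|---|
| tray_pocket | round back (250,107) | oblong watch (255,132) |
| tray_clock | key (358,112) | empty (357,138) |
| tray_oblong | oblong back (313,180) | square watch (314,206) |
| tray_square | square back (220,185) | pocket watch (216,212) |

The clock is in the rest at (396,200), the loupe at (181,146) and the jar at (437,127). Things that could be confused:
- The purple tray (128,157) and the red tray (208,292) are decoys.
- The watch dials on the right-hand board (540,240) are not mine.
- The steel case backs resemble the watches but stay put.

Next I'll get coarse positions.

```bash
cat > h.py <<'E'
from bench import env
import cv2,numpy as np
def ray(c,uv,z):
    d=c["R"].T@np.array([(uv[0]-c["cx"])/c["fx"],(uv[1]-c["cy"])/c["fy"],1.]); o=-c["R"].T@c["t"]
    return o+d*(z-o[2])/d[2]
def proj(c,X):
    p=c["R"]@np.array(X)+c["t"]; return np.array([c["fx"]*p[0]/p[2]+c["cx"],c["fy"]*p[1]/p[2]+c["cy"]])
def tri(obs):  # obs: list of (calib, uv): least-squares meeting point of rays
    A=0;b=0
    for c,uv in obs:
        d=c["R"].T@np.array([(uv[0]-c["cx"])/c["fx"],(uv[1]-c["cy"])/c["fy"],1.]); d/=np.linalg.norm(d)
        P=np.eye(3)-np.outer(d,d); A=A+P; b=b+P@(-c["R"].T@c["t"])
    return np.linalg.solve(A,b)
def shot(name):
    c=env.get_calibration("wrist"); p,d=env.snapshot("wrist"); cv2.imwrite(f"pics/{name}.png",p); np.savez(f"pics/{name}.npz",d=d,**c); return p,d,c
E
python3 - <<'E'
from h import *
np.set_printoptions(precision=1,suppress=True)
c=env.get_calibration("top")
for k,uv,z in [("oblongW",(255,132),18),("pocketW",(216,212),19),("squareW",(314,206),18),("clock",(397,199),62),("clocktray",(357,138),5),("loupe",(181,145),34),("jar",(437,125),45),("mat1",(173,87),0),("mat2",(446,242),0)]: print(k,ray(c,uv,z),np.linalg.norm(ray(c,uv,z)[:2]))
o=env.get_obs(); w=env.get_calibration("wrist"); C=-w["R"].T@w["t"]; print(C,"cam in tool",o["orientation"].T@(C-o["tool_pos"]),"axes",w["R"]@o["orientation"],w["fx"])
E
```

```text
oblongW [645.5 137.3  18. ] 659.9010818462021
pocketW [434.1 238.9  19. ] 495.4871184900276
squareW [445.7 -12.9  18. ] 445.8647439178799
clock [ 453.3 -213.9   62. ] 501.1948899645183
clocktray [ 628.6 -133.3    5. ] 642.589871495793
loupe [608.5 328.1  34. ] 691.2780675841967
jar [ 646.7 -331.8   45. ] 726.8553601775529
mat1 [782.9 361.3   0. ] 862.2130961200586
mat2 [ 349. -352.    0.] 495.6742657447822
[ 227.2 -506.2  384.3] cam in tool [71.4  0.3 19.8] axes [[ 0.   1.  -0. ]
 [-1.   0.  -0.2]
 [-0.2  0.   1. ]] 347.0261325310852
```

```bash
echo '[{"pos":[37,-31,0],"turn_vec":[0,0,0.02]},{"pos":[74,-62,0],"turn_vec":[0,0,0.04]},{"pos":[111,-93,0],"turn_vec":[0,0,0.06]},{"pos":[148,-124,0],"turn_vec":[0,0,0.08]},{"pos":[185,-155,0],"turn_vec":[0,0,0.1]},{"pos":[222,-186,0],"turn_vec":[0,0,0.12]},{"pos":[259,-217,0],"turn_vec":[0,0,0.14]},{"pos":[296,-249,0],"turn_vec":[0,0,0.16]},{"pos":[333,-280,0],"turn_vec":[0,0,0.18]},{"pos":[370,-311,0],"turn_vec":[0,0,0.2]},{"pos":[407,-342,0],"turn_vec":[0,0,0.22]},{"pos":[444,-373,0],"turn_vec":[0,0,0.24]}]' | python3 -m jog 94
echo '[{"pos":[45,-45,0],"turn_vec":[0,0,0.05]},{"pos":[70,-63,0],"turn_vec":[0,0,0.05]},{"pos":[70,-63,0],"turn_vec":[0,0,0.05]},{"pos":[70,-63,0],"turn_vec":[0,0,0.05]},{"pos":[70,-63,0],"turn_vec":[0,0,0.05]}]' | python3 -m jog
python3 -c "
from h import *
shot('w1')"
```

```text
t: 1.3
tool_pos: [476.9, -39.3, 404.6]
orientation: [[0.999, 0.052, -0.0], [0.052, -0.999, 0.0], [-0.0, -0.0, -1.0]]
contact_force: [-0.1, -0.8, 0.7]
width: 93.9
grip_force: 0.0
t: 1.8
tool_pos: [542.2, 24.6, 404.6]
orientation: [[1.0, 0.002, -0.0], [0.002, -1.0, -0.0], [-0.0, 0.0, -1.0]]
contact_force: [0.1, -0.1, 0.8]
width: 93.8
grip_force: 0.0
```

View pics/w1.png

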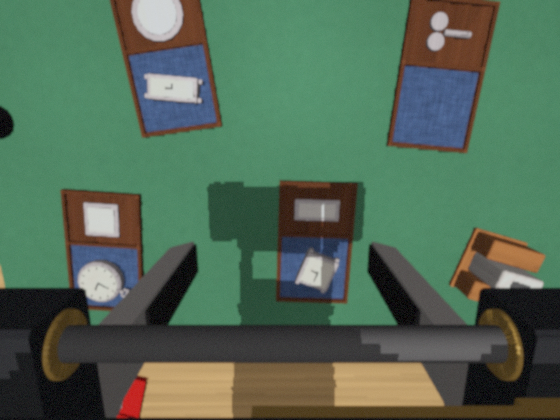

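The wrist view shows the oblong watch at (172,88), the empty clock tray at (435,108), the square watch at (317,271), the pocket watch at (100,283) with its stem toward (125,293), and the clock at about (510,280). I'll take two more views further back for baseline.

```bash
echo '[{"pos":[-40,0,0]},{"pos":[-40,0,0]},{"pos":[-40,0,0]}]' | python3 -m jog >/dev/null
python3 -c "
from h import *
shot('w2')"
echo '[{"pos":[-40,0,0]},{"pos":[-80,0,0]},{"pos":[-80,0,0]},{"pos":[-80,0,0]}]' | python3 -m jog
python3 - <<'E'
from h import *
shot('w3')
a=[cv2.imread(f"pics/w{i}.png")[:, :] for i in (2,3)]
cv2.imwrite("pics/w23.png",cv2.resize(np.vstack([a[0][:300],a[1][:300]]),None,fx=1,fy=1))
E
```

```text
t: 2.6
tool_pos: [423.1, 24.7, 405.5]
orientation: [[1.0, 0.002, 0.002], [0.002, -1.0, -0.0], [0.002, 0.0, -1.0]]
contact_force: [-0.4, 1.5, -0.5]
width: 94.0
grip_force: 0.0
```

View pics/w23.png

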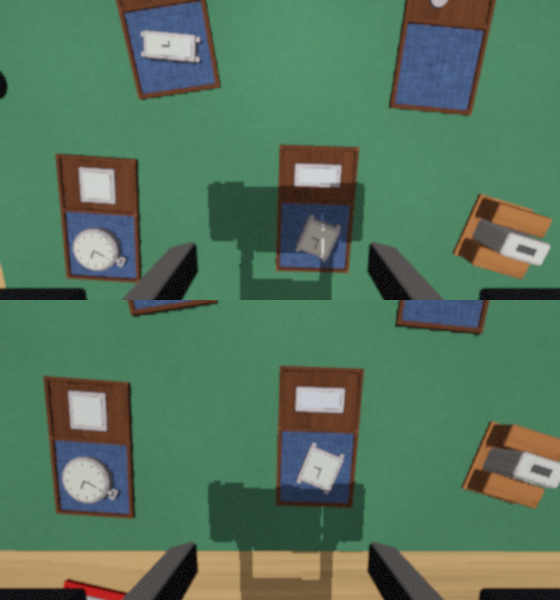

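The upper half (w2) shows the oblong watch at (170,46), the pocket watch at (96,250) and the clock top at (525,250). The lower half (w3) shows the pocket watch at (88,180), the square watch at (320,168) and the clock top at (540,170), clipped at the edge. Next I'll segment and triangulate.

```bash
cat >> h.py <<'E'
def seg(p):
    hsv=cv2.cvtColor(p,cv2.COLOR_BGR2HSV)
    blue=cv2.inRange(hsv,(100,70,30),(125,255,255)); blue=cv2.morphologyEx(blue,cv2.MORPH_OPEN,np.ones((3,3)))
    k=np.ones((5,5)); out=[]
    for c in cv2.findContours(cv2.morphologyEx(blue,cv2.MORPH_CLOSE,np.ones((9,9))),cv2.RETR_EXTERNAL,cv2.CHAIN_APPROX_NONE)[0]:
        if cv2.contourArea(c)<1200: continue
        h=cv2.convexHull(c); m=np.zeros(p.shape[:2],np.uint8); cv2.fillPoly(m,[h],255); 
        w=cv2.inRange(hsv,(0,0,70),(180,60,255))&cv2.erode(m,k)
        w=cv2.morphologyEx(cv2.morphologyEx(w,cv2.MORPH_CLOSE,k),cv2.MORPH_OPEN,np.ones((11,11)))
        ws=[x for x in cv2.findContours(w,cv2.RETR_EXTERNAL,cv2.CHAIN_APPROX_NONE)[0] if cv2.contourArea(x)>250]
        out.append((h,max(ws,key=cv2.contourArea) if ws else None))
    return out
def world(c,pts,z): return np.array([ray(c,q,z)[:2] for q in np.asarray(pts).reshape(-1,2)],np.float32)
def load(n):
    f=np.load(f"pics/{n}.npz"); return cv2.imread(f"pics/{n}.png"),f["d"],{k:f[k] for k in("fx","fy","cx","cy","R","t")}
E
python3 - <<'E'
from h import *
np.set_printoptions(precision=1,suppress=True)
for n in("w1","w2","w3"):
    p,d,c=load(n); print(n,-c["R"].T@c["t"])
    for h,w in seg(p):
        r=cv2.minAreaRect(world(c,h,5)); u=cv2.minAreaRect(h)[0]
        s=f"comp px {np.array(u)} world {np.array(r[0])} size {np.array(r[1])} ang {r[2]:.1f}"
        if w is not None:
            q=cv2.minAreaRect(world(c,w,18)); m=cv2.moments(w); s+=f" | watch px {np.array(cv2.minAreaRect(w)[0])} w {np.array(q[0])} size {np.array(q[1])} ang {q[2]:.1f}"
        print(s)
    hsv=cv2.cvtColor(p,cv2.COLOR_BGR2HSV); m=cv2.inRange(hsv,(0,0,150),(180,50,255)); m[:,:440]=0; m[:100]=0
    for x in cv2.findContours(m,cv2.RETR_EXTERNAL,cv2.CHAIN_APPROX_NONE)[0]:
        if cv2.contourArea(x)>200:
            q=cv2.minAreaRect(world(c,cv2.convexHull(x),62)); print("  clock px",cv2.minAreaRect(x),"w",q, "depth z", end=" ")
            u,v=map(int,cv2.minAreaRect(x)[0]); print(d[min(v,419),min(u,559)])
E
```

```text
w1 [613.7  24.3 384.7]
comp px [104.1 266.4] world [445.5 233.3] size [75.9 55.6] ang 86.5 | watch px [100. 273.] w [446.6 233.2] size [32.1 52.5] ang 0.2
comp px [313.6 267.5] world [447.8 -12.6] size [75.5 75.4] ang 88.3 | watch px [316.9 271. ] w [449.9 -15.6] size [41.5 44.1] ang 72.6
comp px [435.2 106.4] world [ 629.8 -135.3] size [76.2 76.1] ang 85.2
comp px [172.1  88.6] world [647.  137.7] size [76.  76.1] ang 8.0 | watch px [172.  88.] w [646.8 134. ] size [52.8 25.8] ang 85.5
  clock px ((519.5, 279.0), (16.0, 47.0), 90.0) w ((461.59930419921875, -217.031005859375), (17.567527770996094, 47.90184020996094), 0.18969251215457916) depth z 350.02545
w2 [573.7  24.2 385.8]
comp px [100.5 245. ] world [435.7 234. ] size [76.  75.7] ang 86.3 | watch px [ 96. 249.] w [436.1 233.1] size [50.1 53.2] ang 0.2
comp px [314.1 235.7] world [447.7 -12.4] size [75.4 75.7] ang 88.3 | watch px [317.5 238. ] w [450.  -15.4] size [41.8 42. ] ang 73.8
comp px [438.9  66.6] world [ 630.  -135.1] size [75.9 76. ] ang 85.2
comp px [169.  46.] world [648.6 137.9] size [79.1 76.6] ang 7.8 | watch px 
[... 182 characters left out ...]
1484375, -216.54698181152344), (45.77389144897461, 23.925731658935547), 74.00086212158203) depth z 342.33844
w3 [494.6  24.5 385.8]
comp px [ 91.  176.5] world [436. 234.] size [75.9 75.7] ang 86.4 | watch px [ 86.  179.5] w [435.8 233.6] size [48.4 52.7] ang 0.2
comp px [316.2 166.5] world [448.5 -12.3] size [75.7 75.6] ang 88.3 | watch px [320.4 168. ] w [449.2 -16. ] size [40.6 42.3] ang 71.7
comp px [442.  13.] world [ 601.2 -132.6] size [23.1 76.2] ang 0.2
  clock px ((538.8220825195312, 170.06939697265625), (45.63607406616211, 27.441299438476562), 17.35402488708496) w ((453.2235107421875, -216.1773681640625), (45.112083435058594, 24.38498306274414), 73.87271881103516) depth z 323.67307
```

Run:
```python
from h import *
np.set_printoptions(precision=1,suppress=True)
L={n:load(n) for n in("w1","w2","w3")}
C={n:L[n][2] for n in L}
def cen(n,i,k): return cv2.minAreaRect(seg(L[n][0])[i][k])[0]
T=lambda *a:tri([(C[n],u) for n,u in a])
print("oblong",T(("w1",(172,88)),("w2",(169.5,46)))); print("clocktray",T(("w1",(435.2,106.4)),("w2",(438.9,66.6))))
print("square",T(("w1",(316.9,271)),("w2",(317.5,238)),("w3",(320.4,168)))); print("oblongtray",T(("w1",(313.6,267.5)),("w3",(316.2,166.5))))
print("pocket",T(("w2",(96,249)),("w3",(86,179.5)))); print("sqtray",T(("w2",(100.5,245)),("w3",(91,176.5))))
print("clock",T(("w2",(525.2,249.1)),("w3",(538.8,170.1))), "pocktray",T(("w1",(172.1,88.6)),("w2",(169,46))))
r=lambda n,x,y,s=60:cv2.resize(L[n][0][max(0,y-s):y+s,max(0,x-s):x+s],(390,290),interpolation=3) if 0 else cv2.resize(L[n][0][y-s*3//4:y+s*3//4,x-s:x+s],(400,300),interpolation=cv2.INTER_CUBIC)
m=np.vstack([np.hstack([r("w1",172,88),r("w3",88,180)]),np.hstack([r("w3",320,168),r("w2",500,245)])]); cv2.imwrite("pics/crop1.png",m)
```

```text
oblong [647.2 135.2  15.3]
clocktray [ 631.  -136.9    2.9]
square [449.1 -16.1  15.5]
oblongtray [449.6 -12.9   7.1]
pocket [436.  234.1  16.9]
sqtray [438.2 232.4   9.5]
clock [ 453.2 -217.9   59.5] pocktray [646.2 133.9  20.3]
```

View pics/crop1.png

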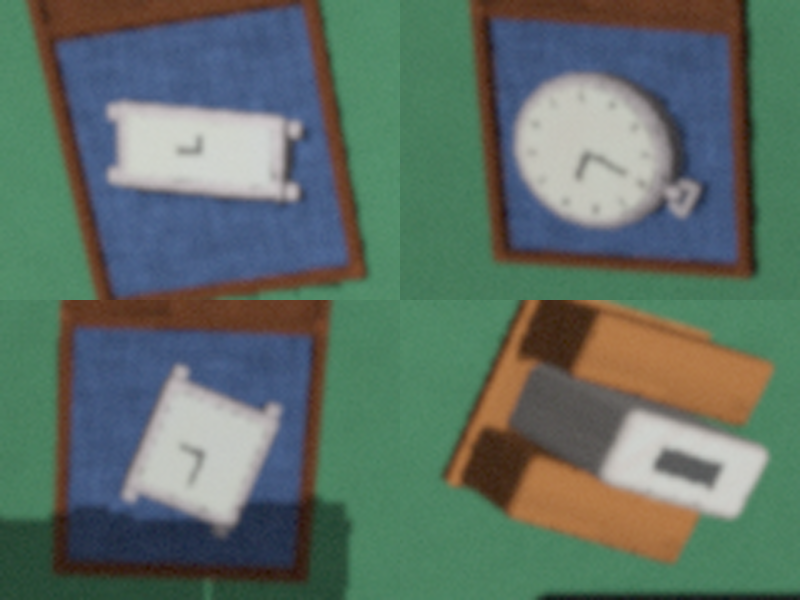

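The crop confirms all four:
- The oblong watch has lugs at its left and right ends.
- The round watch has its stem at lower right.
- The square watch has lugs toward upper right and lower left.
- The clock has its white top in the gap of the rest.

Heights triangulate to 15–17 mm for the watches and 59.5 mm for the clock, against 18–19 and 62 nominal, which is within the calibration. The first pick is the oblong watch, to be parked in the clock tray.

```bash
echo '[{"pos":[37,-18,24],"turn_vec":[0,0,-0.14]},{"pos":[74,-36,48],"turn_vec":[0,0,-0.28]},{"pos":[112,-55,72],"turn_vec":[0,0,-0.42]},{"pos":[149,-73,96],"turn_vec":[0,0,-0.56]},{"pos":[186,-91,120],"turn_vec":[0,0,-0.7]},{"pos":[223.6,-109.5,145],"turn_vec":[0,0,-0.84]},{"pos":[223.6,-109.5,145],"turn_vec":[0,0,-0.98]},{"pos":[223.6,-109.5,145],"turn_vec":[0,0,-1.12]},{"pos":[223.6,-109.5,145],"turn_vec":[0,0,-1.26]},{"pos":[223.6,-109.5,145],"turn_vec":[0,0,-1.4]},{"pos":[223.6,-109.5,145],"turn_vec":[0,0,-1.489]},{"pos":[223.6,-109.5,145],"turn_vec":[0,0,-1.489]}]' | python3 -m jog 45 15
python3 -c "
from h import *
shot('w4')"
```

```text
t: 3.85
tool_pos: [646.9, 135.1, 258.6]
orientation: [[0.078, 0.997, -0.0], [0.997, -0.078, -0.0], [-0.0, -0.0, -1.0]]
contact_force: [0.0, -0.5, -1.0]
width: 45.0
grip_force: 0.0
```

View pics/w4.png

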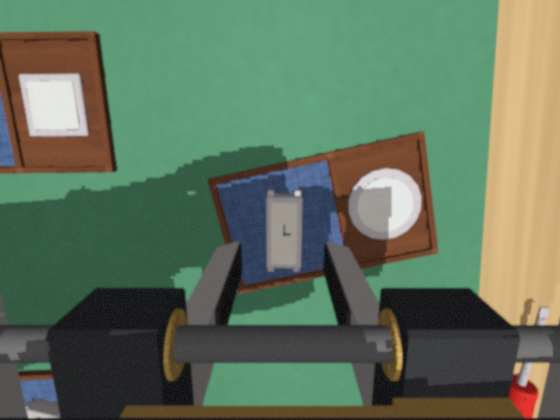

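The oblong watch lies at (284,231), squarely between the fingertips, and the round back is at (385,204). I'll check that pixel as a world point, then descend.

Run:
```python
from h import *
np.set_printoptions(precision=1,suppress=True)
p,d,c=load('w4'); print(ray(c,(284,231),18))
for h,w in seg(p):
    r=cv2.minAreaRect(world(c,h,5)); print(r, cv2.minAreaRect(world(c,w,18)) if w is not None else '')
print(d[231,284],d[205,245])
```

```text
[647.7 136.7  18. ]
((647.0127563476562, 137.22076416015625), (76.13447570800781, 76.01966857910156), 8.040406227111816) ((647.3917846679688, 136.36097717285156), (52.567386627197266, 24.58683204650879), 86.21064758300781)
230.79407 239.22255
```

```bash
echo '[{"pos":[1,0,20]},{"pos":[1,0,40]},{"pos":[1,0,50]},{"pos":[1,0,50]}]' | python3 -m jog && echo '[{},{},{},{},{}]' | python3 -m jog 0 15
```

```text
t: 4.3
tool_pos: [646.1, 136.0, 208.0]
orientation: [[0.081, 0.997, -0.003], [0.997, -0.081, -0.0], [-0.001, -0.002, -1.0]]
contact_force: [-0.5, -1.1, -0.7]
width: 45.1
grip_force: 0.0
t: 4.8
tool_pos: [646.3, 136.1, 210.6]
orientation: [[0.079, 0.997, 0.002], [0.997, -0.079, 0.0], [0.0, 0.001, -1.0]]
contact_force: [-1.0, -0.6, 6.5]
width: 23.8
grip_force: 15.0
```

```bash
echo '[{"pos":[0,0,-25]},{"pos":[0,0,-50]},{"pos":[-40,1,-60]},{"pos":[-85,2,-60]},{"pos":[-130,3,-60]},{"pos":[-175,3,-60]},{"pos":[-220,4,-60]},{"pos":[-255,5,-60]},{"pos":[-271.8,5.1,-60]},{"pos":[-271.8,5.1,-45]},{"pos":[-271.8,5.1,-30]},{"pos":[-271.8,5.1,-30]}]' | python3 -m jog
```

```text
t: 6.0
tool_pos: [629.4, -133.6, 236.3]
orientation: [[0.077, 0.997, -0.005], [0.997, -0.077, 0.001], [0.001, -0.005, -1.0]]
contact_force: [0.5, -0.7, -0.7]
width: 23.9
grip_force: 15.0
```

```bash
echo '[{"pos":[0,0,15]},{"pos":[0,0,26]},{"pos":[0,0,29]},{"pos":[0,0,29]},{"pos":[0,0,29]}]' | python3 -m jog && echo '[{},{},{}]' | python3 -m jog 45 && echo '[{"pos":[0,0,-15]},{"pos":[0,0,-40]},{"pos":[0,0,-70]},{"pos":[0,0,-70]}]' | python3 -m jog
python3 - <<'E'
from h import *
p,d,c=shot('w5')
for h,w in seg(p):
    r=cv2.minAreaRect(world(c,h,5)); print(r, cv2.minAreaRect(world(c,w,18)) if w is not None else '')
E
```

```text
t: 6.5
tool_pos: [629.8, -135.0, 210.3]
orientation: [[0.079, 0.997, -0.0], [0.997, -0.079, 0.0], [0.0, -0.0, -1.0]]
contact_force: [0.2, -0.3, -0.8]
width: 24.1
grip_force: 15.0
t: 6.8
tool_pos: [629.8, -135.3, 210.7]
orientation: [[0.079, 0.997, 0.0], [0.997, -0.079, -0.0], [-0.0, 0.0, -1.0]]
contact_force: [-0.1, 0.1, 0.9]
width: 43.6
grip_force: 0.0
t: 7.2
tool_pos: [630.4, -135.4, 286.3]
orientation: [[0.079, 0.997, 0.007], [0.997, -0.079, -0.002], [-0.001, 0.007, -1.0]]
contact_force: [-0.2, -0.1, 0.3]
width: 45.2
grip_force: 0.0
((629.6444702148438, -134.87298583984375), (75.4998779296875, 75.88347625732422), 84.59139251708984) ((629.265380859375, -135.18222045898438), (52.087913513183594, 24.387012481689453), 86.07167053222656)
((459.7781677246094, -11.083610534667969), (78.16568756103516, 50.26401138305664), 88.25178527832031) ((463.39349365234375, -21.28858184814453), (39.46379852294922, 22.683984756469727), 74.10777282714844)
```

Parked to within 0.5 mm of the middle. Next is the pocket watch.

```bash
echo '[{"pos":[30,-19,0],"turn_vec":[0,0,0.04]},{"pos":[68,-43,0],"turn_vec":[0,0,0.08]},{"pos":[106,-67,0],"turn_vec":[0,0,0.12]},{"pos":[144,-91,0],"turn_vec":[0,0,0.16]},{"pos":[182,-115,0],"turn_vec":[0,0,0.2]},{"pos":[220,-139,0],"turn_vec":[0,0,0.24]},{"pos":[258,-163,0],"turn_vec":[0,0,0.28]},{"pos":[296,-187,5],"turn_vec":[0,0,0.32]},{"pos":[334,-211,10],"turn_vec":[0,0,0.37]},{"pos":[353.4,-222.6,15],"turn_vec":[0,0,0.41]},{"pos":[353.4,-222.6,18],"turn_vec":[0,0,0.41]},{"pos":[353.4,-222.6,18],"turn_vec":[0,0,0.41]}]' | python3 -m jog 66
python3 - <<'E'
from h import *
p,d,c=shot('w6')
for h,w in seg(p):
    r=cv2.minAreaRect(world(c,h,5)); print(r)
    if w is not None: print(cv2.minAreaRect(world(c,w,19)),cv2.minEnclosingCircle(world(c,w,19)))
E
```

```text
t: 8.45
tool_pos: [435.7, 234.4, 262.1]
orientation: [[0.468, 0.884, -0.001], [0.884, -0.468, -0.001], [-0.001, -0.001, -1.0]]
contact_force: [0.3, -0.3, -0.7]
width: 66.0
grip_force: 0.0
((436.48175048828125, 233.34219360351562), (76.06924438476562, 75.94890594482422), 85.99986267089844)
((435.15826416015625, 235.73670959472656), (51.978271484375, 50.33974838256836), 17.337852478027344) ((434.2638854980469, 233.25088500976562), 28.989501953125)
```

View pics/w6.png

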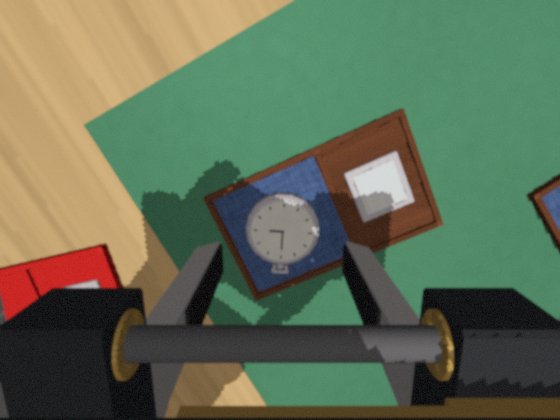

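The pocket watch is centred at (282,229) with its stem at (280,269), pointing along −tool x, so the grip axis is clear. Descending.

```bash
echo '[{"pos":[1.5,0,20]},{"pos":[1.5,0,42]},{"pos":[1.5,0,53]},{"pos":[1.5,0,53]},{"pos":[1.5,0,53]}]' | python3 -m jog && echo '[{},{},{},{},{}]' | python3 -m jog 0 18
```

```text
t: 9.0
tool_pos: [436.9, 235.6, 210.2]
orientation: [[0.47, 0.883, 0.0], [0.883, -0.47, 0.0], [0.0, 0.0, -1.0]]
contact_force: [0.3, 0.3, 0.1]
width: 65.7
grip_force: 0.0
t: 9.5
tool_pos: [436.6, 236.0, 210.3]
orientation: [[0.47, 0.883, 0.001], [0.883, -0.47, 0.0], [0.001, 0.001, -1.0]]
contact_force: [-1.2, -0.8, 6.3]
width: 48.9
grip_force: 18.0
```

```bash
echo '[{"pos":[0,0,-25]},{"pos":[0,0,-50]},{"pos":[2,40,-60]},{"pos":[4,85,-60]},{"pos":[7,130,-60]},{"pos":[9,175,-60]},{"pos":[11,212,-60]},{"pos":[11.8,228,-60]},{"pos":[11.8,232.1,-45]},{"pos":[11.8,232.1,-30]},{"pos":[11.8,232.1,-30]}]' | python3 -m jog && echo '[{"pos":[0,0,15]},{"pos":[0,0,26]},{"pos":[0,0,29]},{"pos":[0,0,29]},{"pos":[0,0,29]}]' | python3 -m jog
```

```text
t: 10.6
tool_pos: [645.5, 137.9, 236.1]
orientation: [[0.469, 0.883, -0.005], [0.883, -0.469, -0.001], [-0.003, -0.004, -1.0]]
contact_force: [0.0, -0.3, 0.1]
width: 48.9
grip_force: 18.0
t: 11.1
tool_pos: [646.8, 137.5, 210.5]
orientation: [[0.47, 0.883, -0.0], [0.883, -0.47, -0.0], [-0.0, -0.0, -1.0]]
contact_force: [0.1, -0.3, -1.3]
width: 49.1
grip_force: 18.0
```

```bash
echo '[{},{},{}]' | python3 -m jog 66 && echo '[{"pos":[0,0,-15]},{"pos":[0,0,-40]},{"pos":[0,0,-70]},{"pos":[0,0,-70]}]' | python3 -m jog
python3 - <<'E'
from h import *
p,d,c=shot('w7')
for h,w in seg(p):
    r=cv2.minAreaRect(world(c,h,5)); print(r)
    if w is not None: 
        m=cv2.moments(world(c,w,19)); print(cv2.minAreaRect(world(c,w,19)),m['m10']/m['m00'],m['m01']/m['m00'])
E
```

```text
t: 11.4
tool_pos: [646.9, 137.3, 210.7]
orientation: [[0.47, 0.883, 0.0], [0.883, -0.47, -0.0], [0.0, 0.0, -1.0]]
contact_force: [-0.5, 0.0, -0.0]
width: 65.4
grip_force: 0.0
t: 11.8
tool_pos: [647.5, 137.4, 286.4]
orientation: [[0.47, 0.883, 0.008], [0.883, -0.47, 0.001], [0.005, 0.006, -1.0]]
contact_force: [0.5, -0.6, 0.9]
width: 65.8
grip_force: 0.0
((462.1317138671875, 217.59722900390625), (84.93182373046875, 39.215858459472656), 50.869300842285156)
((647.096923828125, 137.00006103515625), (75.90084838867188, 75.73703002929688), 8.170204162597656)
((645.4456176757812, 136.83815002441406), (52.31230545043945, 50.49845886230469), 17.125335693359375) 645.9968085291018 136.10159094649194
```

View pics/w7.png

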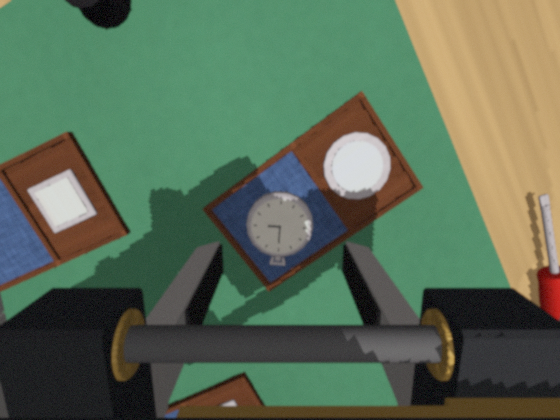

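The pocket watch is in tray_pocket, dial up at (279,225), about 1 mm off the middle. Next is the square watch.

```bash
echo '[{"pos":[-20,-9,0],"turn_vec":[0,0,-0.14]},{"pos":[-48,-21,0],"turn_vec":[0,0,-0.28]},{"pos":[-76,-34,0],"turn_vec":[0,0,-0.42]},{"pos":[-104,-47,0],"turn_vec":[0,0,-0.56]},{"pos":[-132,-59,0],"turn_vec":[0,0,-0.7]},{"pos":[-160,-72,0],"turn_vec":[0,0,-0.84]},{"pos":[-188,-85,5],"turn_vec":[0,0,-0.98]},{"pos":[-215,-97,10],"turn_vec":[0,0,-1.12]},{"pos":[-228.2,-102.5,15],"turn_vec":[0,0,-1.26]},{"pos":[-228.2,-102.5,18],"turn_vec":[0,0,-1.4]},{"pos":[-228.2,-102.5,18],"turn_vec":[0,0,-1.54]},{"pos":[-228.2,-102.5,18],"turn_vec":[0,0,-1.676]}]' | python3 -m jog 54 && echo '[{}]' | python3 -m jog
python3 - <<'E'
from h import *
p,d,c=shot('w8')
for h,w in seg(p):
    r=cv2.minAreaRect(world(c,h,5)); print(r)
    if w is not None: print(cv2.minAreaRect(world(c,w,18)))
cv2.imwrite('pics/w8c.png',cv2.resize(p[140:320,180:400],None,fx=3,fy=3,interpolation=2))
E
```

```text
t: 13.05
tool_pos: [448.9, -16.1, 262.3]
orientation: [[-0.929, 0.369, -0.001], [0.369, 0.929, 0.0], [0.001, -0.0, -1.0]]
contact_force: [0.2, 0.0, 0.0]
width: 54.1
grip_force: 0.0
t: 13.15
tool_pos: [449.0, -16.0, 262.4]
orientation: [[-0.928, 0.372, -0.001], [0.372, 0.928, 0.0], [0.001, -0.0, -1.0]]
contact_force: [0.5, 0.4, -0.6]
width: 53.9
grip_force: 0.0
((448.5017395019531, -12.140625), (76.09386444091797, 76.34555053710938), 88.22742462158203)
((446.9657287597656, -15.12664794921875), (38.46391296386719, 40.45204162597656), 67.79815673828125)
```

View pics/w8c.png

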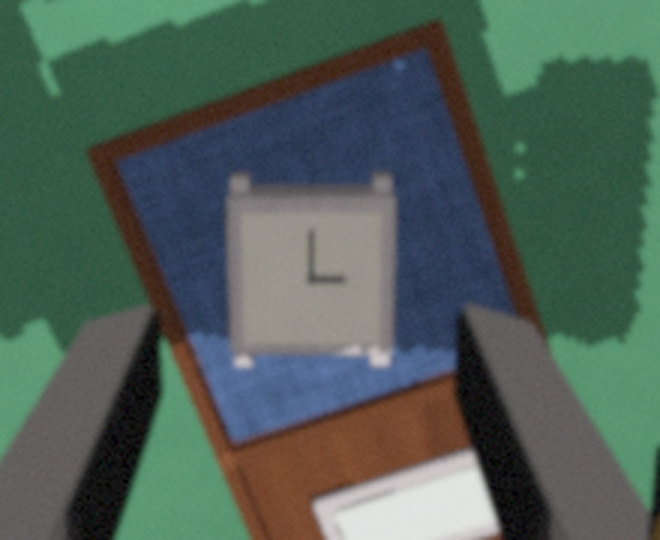

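The square watch is aligned with the grip: its lugs point along tool x and the dial centre is about (284,230) in the full frame. Descending.

```bash
echo '[{"pos":[1,0,20]},{"pos":[1,0,42]},{"pos":[1,0,53]},{"pos":[1,0,53]},{"pos":[1,0,53]}]' | python3 -m jog && echo '[{},{},{},{},{}]' | python3 -m jog 0 15
```

```text
t: 13.7
tool_pos: [448.5, -15.6, 210.1]
orientation: [[-0.927, 0.376, 0.0], [0.376, 0.927, 0.0], [-0.0, 0.0, -1.0]]
contact_force: [-0.0, -0.1, -0.2]
width: 54.3
grip_force: 0.0
t: 14.2
tool_pos: [448.5, -15.7, 210.3]
orientation: [[-0.927, 0.375, 0.001], [0.375, 0.927, -0.0], [-0.001, 0.0, -1.0]]
contact_force: [-1.0, 0.2, 6.7]
width: 37.8
grip_force: 15.0
```

```bash
echo '[{"pos":[0,0,-25]},{"pos":[0,0,-50]},{"pos":[18,38,-60]},{"pos":[37,80,-60]},{"pos":[56,121,-60]},{"pos":[75,162,-60]},{"pos":[92,198,-60]},{"pos":[102,220,-60]},{"pos":[104.9,226.5,-45]},{"pos":[104.9,226.5,-30]},{"pos":[104.9,226.5,-30]}]' | python3 -m jog && echo '[{"pos":[0,0,15]},{"pos":[0,0,26]},{"pos":[0,0,29]},{"pos":[0,0,29]},{"pos":[0,0,29]}]' | python3 -m jog
```

```text
t: 15.3
tool_pos: [435.3, 233.8, 238.1]
orientation: [[-0.927, 0.374, -0.003], [0.374, 0.927, -0.001], [0.002, -0.002, -1.0]]
contact_force: [0.5, -0.2, -0.1]
width: 37.4
grip_force: 15.0
t: 15.8
tool_pos: [436.0, 233.6, 211.1]
orientation: [[-0.927, 0.375, 0.0], [0.375, 0.927, 0.0], [-0.0, 0.0, -1.0]]
contact_force: [0.8, -0.7, -1.5]
width: 37.6
grip_force: 15.0
```

```bash
echo '[{},{},{}]' | python3 -m jog 54 && echo '[{"pos":[0,0,-15]},{"pos":[0,0,-40]},{"pos":[0,0,-70]},{"pos":[0,0,-70]}]' | python3 -m jog
python3 - <<'E'
from h import *
p,d,c=shot('w9')
for h,w in seg(p):
    r=cv2.minAreaRect(world(c,h,5)); print(r)
    if w is not None: print(cv2.minAreaRect(world(c,w,18)))
E
```

```text
t: 16.1
tool_pos: [435.9, 233.7, 210.9]
orientation: [[-0.927, 0.374, 0.0], [0.374, 0.927, 0.0], [-0.0, 0.0, -1.0]]
contact_force: [-0.4, 0.3, 0.6]
width: 53.9
grip_force: 0.0
t: 16.5
tool_pos: [436.4, 233.9, 284.1]
orientation: [[-0.927, 0.374, 0.005], [0.374, 0.927, 0.002], [-0.004, 0.004, -1.0]]
contact_force: [-0.7, 0.3, -0.4]
width: 54.2
grip_force: 0.0
((427.98297119140625, 5.556673049926758), (38.413414001464844, 33.984375), 85.75041961669922)
((436.76519775390625, 233.3521728515625), (76.01884460449219, 76.14347839355469), 85.99658203125)
((434.6377868652344, 233.6576385498047), (38.4134635925293, 39.87760543823242), 68.04095458984375)
```

Square watch placed. Now I fetch the oblong watch back.

```bash
echo '[{"pos":[-28,-24,0],"turn_vec":[0,0,0.11]},{"pos":[-62,-53,0],"turn_vec":[0,0,0.22]},{"pos":[-96,-82,0],"turn_vec":[0,0,0.33]},{"pos":[-130,-110,0],"turn_vec":[0,0,0.44]},{"pos":[-164,-139,0],"turn_vec":[0,0,0.55]},{"pos":[-198,-168,0],"turn_vec":[0,0,0.66]},{"pos":[-232,-197,0],"turn_vec":[0,0,0.78]},{"pos":[-266,-226,5],"turn_vec":[0,0,0.9]},{"pos":[-300,-254,10],"turn_vec":[0,0,1.02]},{"pos":[-318,-269.3,18],"turn_vec":[0,0,1.14]},{"pos":[-318,-269.3,20],"turn_vec":[0,0,1.26]},{"pos":[-318,-269.3,20],"turn_vec":[0,0,1.266]}]' | python3 -m jog 45 && echo '[{}]' | python3 -m jog
python3 - <<'E'
from h import *
p,d,c=shot('w10')
for h,w in seg(p):
    r=cv2.minAreaRect(world(c,h,5)); print(r)
    if w is not None: print(cv2.minAreaRect(world(c,w,18)))
E
```

```text
t: 17.75
tool_pos: [629.7, -135.7, 258.5]
orientation: [[0.082, 0.997, -0.003], [0.997, -0.082, 0.001], [0.001, -0.003, -1.0]]
contact_force: [0.2, 0.4, -0.5]
width: 44.9
grip_force: 0.0
t: 17.85
tool_pos: [629.7, -134.8, 259.9]
orientation: [[0.075, 0.997, -0.001], [0.997, -0.075, 0.0], [0.0, -0.001, -1.0]]
contact_force: [-0.0, 0.3, -0.4]
width: 44.8
grip_force: 0.0
((629.7395629882812, -134.91213989257812), (75.59017944335938, 75.64820861816406), 85.0280532836914)
((629.458740234375, -134.76722717285156), (52.04130935668945, 24.69508171081543), 85.76041412353516)
((468.9179992675781, -14.967048645019531), (72.08557891845703, 33.70296859741211), 85.74720001220703)
```

```bash
echo '[{"pos":[0,0,20]},{"pos":[0,0,40]},{"pos":[0,0,50]},{"pos":[0,0,50]},{"pos":[0,0,50]}]' | python3 -m jog && echo '[{},{},{},{},{}]' | python3 -m jog 0 15
```

```text
t: 18.4
tool_pos: [630.1, -134.9, 211.5]
orientation: [[0.078, 0.997, 0.001], [0.997, -0.078, -0.0], [-0.0, 0.001, -1.0]]
contact_force: [0.4, -0.6, 0.6]
width: 45.1
grip_force: 0.0
t: 18.9
tool_pos: [630.0, -135.1, 211.1]
orientation: [[0.079, 0.997, 0.001], [0.997, -0.079, -0.0], [-0.0, 0.001, -1.0]]
contact_force: [-1.3, 0.4, 5.6]
width: 23.5
grip_force: 15.0
```

```bash
echo '[{"pos":[0,0,-25]},{"pos":[0,0,-50]},{"pos":[20,-35,-60]},{"pos":[41,-72,-60]},{"pos":[62,-109,-60]},{"pos":[83,-146,-60]},{"pos":[100,-176,-60]},{"pos":[108.1,-190.3,-50]},{"pos":[108.1,-190.3,-38]},{"pos":[108.1,-190.3,-30]},{"pos":[108.1,-190.3,-30]}]' | python3 -m jog && echo '[{"pos":[0,0,15]},{"pos":[0,0,26]},{"pos":[0,0,29]},{"pos":[0,0,29]},{"pos":[0,0,29]}]' | python3 -m jog
```

```text
t: 20.0
tool_pos: [449.2, -12.8, 239.5]
orientation: [[0.079, 0.997, -0.002], [0.997, -0.079, 0.0], [0.0, -0.002, -1.0]]
contact_force: [0.3, 0.4, -1.7]
width: 23.8
grip_force: 15.0
t: 20.5
tool_pos: [449.0, -12.5, 211.7]
orientation: [[0.079, 0.997, 0.0], [0.997, -0.079, -0.0], [-0.0, 0.0, -1.0]]
contact_force: [-0.1, -0.8, -0.8]
width: 23.8
grip_force: 15.0
```

```bash
echo '[{},{},{}]' | python3 -m jog 45 && echo '[{"pos":[0,0,-15]},{"pos":[0,0,-50]},{"pos":[0,0,-90]},{"pos":[0,0,-120]},{"pos":[0,0,-120]}]' | python3 -m jog
python3 - <<'E'
from h import *
p,d,c=shot('w11')
for h,w in seg(p):
    r=cv2.minAreaRect(world(c,h,5)); print(r)
    if w is not None: print(cv2.minAreaRect(world(c,w,18)))
E
```

```text
t: 20.8
tool_pos: [448.7, -12.3, 211.8]
orientation: [[0.079, 0.997, 0.0], [0.997, -0.079, -0.0], [0.0, 0.0, -1.0]]
contact_force: [0.2, -0.2, 0.2]
width: 43.4
grip_force: 0.0
t: 21.3
tool_pos: [449.1, -12.3, 335.4]
orientation: [[0.079, 0.997, 0.007], [0.997, -0.079, -0.001], [-0.0, 0.007, -1.0]]
contact_force: [0.3, 0.2, -0.8]
width: 45.0
grip_force: 0.0
((631.7698974609375, -121.10851287841797), (48.195987701416016, 76.79000091552734), 82.59266662597656)
((448.3061218261719, -12.171356201171875), (75.22023010253906, 75.48725128173828), 88.29361724853516)
((448.9033508300781, -12.816463470458984), (51.935569763183594, 24.91793441772461), 84.88111114501953)
((649.346435546875, 123.948486328125), (74.79003143310547, 48.31086349487305), 8.202512741088867)
((642.1254272460938, 121.21097564697266), (29.586702346801758, 53.8932991027832), 85.67058563232422)
```

Oblong watch placed within 1 mm. Now the clock, with two wrist views on the way.

```bash
echo '[{"pos":[-35,3.5,0],"turn_vec":[0,0,0.1]},{"pos":[-80,8,0],"turn_vec":[0,0,0.2]},{"pos":[-115,12,0],"turn_vec":[0,0,0.2]},{"pos":[-130,13.2,0],"turn_vec":[0,0,0.2]},{"pos":[-130,13.2,0],"turn_vec":[0,0,0.2]},{"pos":[-130,13.2,0],"turn_vec":[0,0,0.2]}]' | python3 -m jog 45 >/dev/null
cat > ck.py <<'E'
from h import *
import sys
np.set_printoptions(precision=1,suppress=True)
p,d,c=shot(sys.argv[1]); C=-c["R"].T@c["t"]
u=proj(c,(453.5,-216.7,62)); print("expect",u)
hsv=cv2.cvtColor(p,cv2.COLOR_BGR2HSV); m=cv2.inRange(hsv,(0,0,int(sys.argv[2])),(180,60,255)); k=np.zeros_like(m); cv2.circle(k,tuple(int(x) for x in u),60,255,-1)
m=cv2.morphologyEx(m&k,cv2.MORPH_CLOSE,np.ones((15,15)))
for x in cv2.findContours(m,cv2.RETR_EXTERNAL,cv2.CHAIN_APPROX_NONE)[0]:
    if cv2.contourArea(x)>300: print("px",np.array(cv2.minAreaRect(x)[0]),"w",cv2.minAreaRect(world(c,cv2.convexHull(x),62)))
cv2.imwrite(f"pics/{sys.argv[1]}c.png",cv2.resize(p[max(0,int(u[1])-90):int(u[1])+90,max(0,int(u[0])-120):int(u[0])+120],None,fx=2.5,fy=2.5))
E
python3 ck.py w12 150
echo '[{"pos":[-35,3.6,0]},{"pos":[-65,6.7,0]},{"pos":[-71.3,-6.9,0]},{"pos":[-71.3,-6.9,0]},{"pos":[-71.3,-6.9,0]}]' | python3 -m jog
python3 ck.py w13 110
```

```text
expect [311.1 307.5]
px [310.  302.5] w ((453.6847839355469, -212.51885986328125), (37.80185317993164, 25.3043270111084), 74.12360382080078)
t: 22.5
tool_pos: [425.7, -208.6, 331.8]
orientation: [[0.274, 0.962, 0.0], [0.962, -0.274, 0.0], [0.0, 0.0, -1.0]]
contact_force: [0.5, -0.3, 0.1]
width: 44.9
grip_force: 0.0
expect [321.2 221.6]
px [320. 216.] w ((453.6119079589844, -212.87266540527344), (52.602317810058594, 25.471906661987305), 74.9903793334961)
```

View pics/w13c.png

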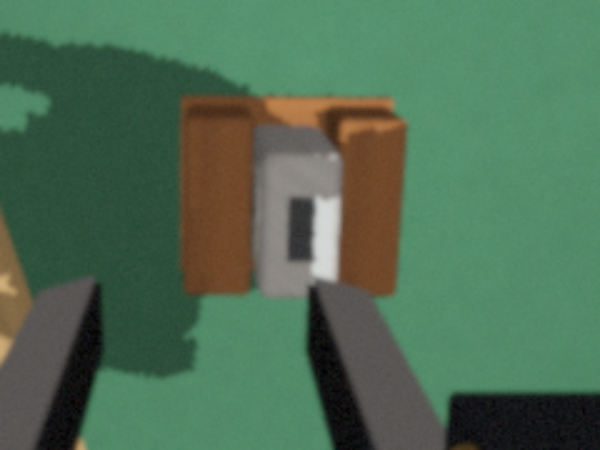

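The clock top face spans crop (258–340, 152–296), so its centre is at about (321,221) in the full frame. That matches the prediction for (453.5, −216.7, 62), and the yaw is aligned. Next I shift over it and descend with the tips above the cheeks.

```bash
echo '[{"pos":[0,15,0]},{"pos":[-0.2,28.9,0]},{"pos":[-0.2,28.9,20]},{"pos":[-0.2,28.9,45]},{"pos":[-0.2,28.9,70]},{"pos":[-0.2,28.9,84]},{"pos":[-0.2,28.9,89]},{"pos":[-0.2,28.9,89]},{"pos":[-0.2,28.9,89]}]' | python3 -m jog && echo '[{},{},{},{},{}]' | python3 -m jog 0 25
```

```text
t: 23.45
tool_pos: [453.5, -217.5, 243.4]
orientation: [[0.275, 0.961, 0.001], [0.961, -0.275, -0.001], [-0.0, 0.001, -1.0]]
contact_force: [0.7, -0.1, 0.5]
width: 44.8
grip_force: 0.0
t: 23.95
tool_pos: [453.1, -217.8, 243.0]
orientation: [[0.275, 0.961, 0.001], [0.961, -0.275, -0.0], [-0.0, 0.001, -1.0]]
contact_force: [-1.1, 1.2, 5.2]
width: 23.6
grip_force: 25.0
```

```bash
echo '[{"pos":[0,0,-15]},{"pos":[0,0,-35]},{"pos":[0,0,-60]},{"pos":[0,0,-80]},{"pos":[0,0,-80]}]' | python3 -m jog && echo '[{"pos":[20,23,0]},{"pos":[45,52,0]},{"pos":[70,80,0]},{"pos":[95,109,0]},{"pos":[115,132,0]},{"pos":[125,144,0]},{"pos":[127.3,146.9,10]},{"pos":[127.3,146.9,30]},{"pos":[127.3,146.9,45]},{"pos":[127.3,146.9,50]},{"pos":[127.3,146.9,50]}]' | python3 -m jog
```

```text
t: 24.45
tool_pos: [453.3, -217.9, 324.7]
orientation: [[0.275, 0.961, 0.003], [0.961, -0.275, -0.002], [-0.001, 0.004, -1.0]]
contact_force: [0.4, -0.7, -1.7]
width: 23.7
grip_force: 25.0
t: 25.55
tool_pos: [628.9, -136.2, 271.5]
orientation: [[0.276, 0.961, -0.002], [0.961, -0.276, 0.0], [-0.0, -0.002, -1.0]]
contact_force: [-0.6, -0.9, -0.8]
width: 23.8
grip_force: 25.0
```

```bash
echo '[{"pos":[0,0,12]},{"pos":[0,0,22]},{"pos":[0,0,28]},{"pos":[0,0,30.3]},{"pos":[0,0,30.3]},{"pos":[0,0,30.3]}]' | python3 -m jog
```

```text
t: 26.15
tool_pos: [629.4, -135.8, 242.4]
orientation: [[0.275, 0.961, 0.0], [0.961, -0.275, -0.0], [0.0, 0.0, -1.0]]
contact_force: [-1.5, -0.3, -0.4]
width: 23.7
grip_force: 25.0
```

```bash
echo '[{"pos":[0,0,0.4]},{"pos":[0,0,0.4]}]' | python3 -m jog && echo '[{"pos":[0,0,0.4]},{"pos":[0,0,0.4]},{"pos":[0,0,0.4]},{"pos":[0,0,0.4]}]' | python3 -m jog 45 && echo '[{"pos":[0,0,-12]},{"pos":[0,0,-35]},{"pos":[0,0,-75]},{"pos":[0,0,-115]},{"pos":[0,0,-155]},{"pos":[0,0,-155]}]' | python3 -m jog
echo '[{"pos":[-3,-48,0],"turn_vec":[0,0,0.05]},{"pos":[-6,-96,0],"turn_vec":[0,0,0.1]},{"pos":[-9,-140,0],"turn_vec":[0,0,0.15]},{"pos":[-10,-160,0],"turn_vec":[0,0,0.2]},{"pos":[-10,-160,0],"turn_vec":[0,0,0.2]},{"pos":[-10,-160,0],"turn_vec":[0,0,0.2]}]' | python3 -m jog
python3 - <<'E'
from h import *
p,d,c=shot('w15'); s,_=env.snapshot("scene"); t,_=env.snapshot("top")
cv2.imwrite("pics/fin.png",np.hstack([cv2.resize(s[180:360,50:450],(800,360))[:, :400] if 0 else cv2.resize(s[180:360,50:450],(800,360))]))
cv2.imwrite("pics/fin2.png",np.vstack([cv2.resize(s[180:350,60:440],(720,322)),cv2.resize(t[80:240,170:450],(480,274)) if 0 else cv2.copyMakeBorder(cv2.resize(t[80:240,170:450],(480,274)),0,0,0,240,0)]))
for h,w in seg(p):
    print(cv2.minAreaRect(world(c,h,5)),cv2.minAreaRect(world(c,w,18)) if w is not None else '')
E
```

```text
t: 26.35
tool_pos: [629.4, -135.8, 242.1]
orientation: [[0.275, 0.961, 0.0], [0.961, -0.275, -0.0], [0.0, 0.0, -1.0]]
contact_force: [0.0, 0.9, 0.8]
width: 23.6
grip_force: 25.0
t: 26.75
tool_pos: [629.3, -135.9, 241.5]
orientation: [[0.275, 0.961, -0.0], [0.961, -0.275, 0.0], [0.0, -0.0, -1.0]]
contact_force: [0.3, 0.1, -0.3]
width: 44.7
grip_force: 0.0
t: 27.35
tool_pos: [629.2, -135.7, 403.9]
orientation: [[0.275, 0.961, 0.01], [0.961, -0.275, -0.003], [0.0, 0.01, -1.0]]
contact_force: [0.6, -0.0, 0.8]
width: 45.1
grip_force: 0.0
t: 27.95
tool_pos: [473.0, -101.4, 397.2]
orientation: [[0.46, 0.888, 0.001], [0.888, -0.46, -0.0], [0.0, 0.001, -1.0]]
contact_force: [-0.0, -0.1, -0.6]
width: 45.1
grip_force: 0.0
((630.0575561523438, -134.89553833007812), (75.76358795166016, 75.68914794921875), 85.14906311035156) ((629.055908203125, -135.14369201660156), (47.64301681518555, 36.94483947753906), 62.68361282348633)
((447.890380859375, -12.041404724121094), (75.91239929199219, 75.70268249511719), 88.32245635986328) ((448.9696960449219, -13.58541488647461), (55.7667121887207, 25.913671493530273), 85.15291595458984)
```

View pics/fin2.png

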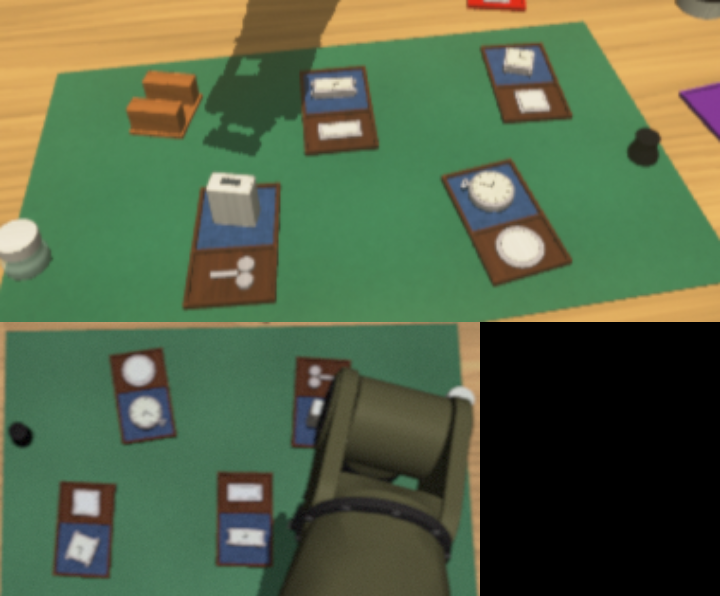

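View pics/w15.png

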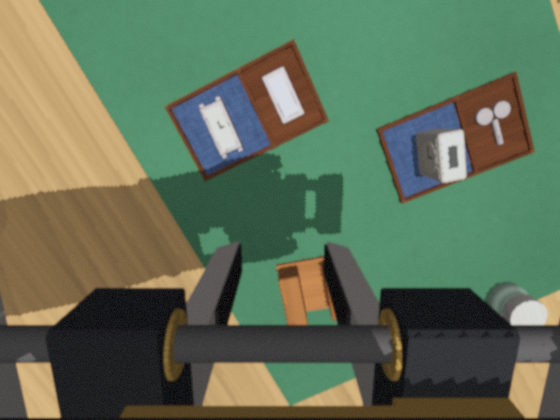

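All four sit with their matching backs or key: the watches are dial up, and the clock stands upright with its top at about (453,157) in the wrist view. The loupe and jar haven't moved. One numeric check on the clock comes before the hand-in.

Run:
```python
from h import *
p,d,c=load('w15')
m=cv2.inRange(p,(170,170,170),(255,255,255)); k=np.zeros_like(m); k[120:190,405:472]=255
x=max(cv2.findContours(cv2.morphologyEx(m&k,cv2.MORPH_CLOSE,np.ones((15,15))),0,1)[0],key=cv2.contourArea)
r=cv2.minAreaRect(world(c,x,61)); print(r)
if np.hypot(r[0][0]-629.9,r[0][1]+135)<3.5: print(env.hand_in())
```

```text
((629.0968017578125, -134.43215942382812), (44.156883239746094, 22.15713882446289), 73.87870788574219)
the job is handed in; nothing more can be done
None
```

I handed the job in at about 28 s: all three watches lie dial up in their own trays and the clock stands upright in its tray, each within about 2 mm of the middle by the camera, with the loupe and jar untouched.

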